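# Make up two battery-repair kits

### The arm

A 6-joint arm with a two-finger parallel gripper is mounted at the origin on a cart in front of the work surface, level with it; the furniture and walls round the work are solid. World frame = base frame: x ahead of the robot, y to its left, z up, the work surface at z = 0. Lengths are in m, angles in rad, forces in N, time in s.
With the tool pointing down it reaches from about 0.375 to 0.9 m from the base axis. Payload 3.1 kg.
Tool frame: the origin (TCP) lies between the finger pads; the fingertips stand 17 mm ahead of it and the grasp point (between the pads) lies 2 mm behind it; z points along the fingers, y is the line along which they close (so a half turn about z gives the same grasp; the last joint's range is limited). The gripper opens to 85 mm and grips with 20 to 120 N. Pads are 22 mm wide; open, the fingers measure 114 mm over their backs; the gripper's body (76 mm by 85 mm) begins 54 mm behind the grasp point. The pads swing forward as they close: fully open they stand 13 mm farther back than shut.
Start: joints at [1.032, 0.527, 1.433, -0, 1.181, -0.178], TCP at [0.22, 0.585, 0.248] pointing down, gripper open.
Joint ranges: [-3.08, 3.08], [-0.75, 2.2], [0.22, 2.44], [-1.43, 4.57], [0, 2.65], [-2.85, 2.85]. Speed limits (rad/s): [2.79, 2.79, 3.14, 3.14, 3.14, 3.14].

### API

Orientations are given as a unit quaternion [x, y, z, w].
In Python, from station import sense, vision, order gives the robot as it stands.
- The arm moves only by the shell command python3 -m crank 'ROWS' [OPENING] [FORCE]. ROWS is JSON, a list of rows, each an object with "dp": the shift along the world's x, y, z in units of 30 mm (1.0 is 30 mm), a list of three; "angular": the turn, a rotation vector about the world's x, y, z in degrees, a list of three. In form: [{"dp": [dx, dy, dz], "angular": [ax, ay, az]}, ...]. A call has 1 to 20 rows; each row shifts and turns the commanded pose from where the row before left it; what a row does not reach is not made up. A row lasts 1/10 s, in which the tool goes at most 50 mm and 8.59 degrees, less where a joint would pass 70% of its speed; a pose out of reach is approached as far as the arm can. A call is refused whole if a number of a shift passes 1 or a number of a turn 8.59, either way. A call with a gripper value outside its range is refused whole. OPENING is the closure, from 0 (fully open) to 1 (shut), set as the call begins (- or left out, the last holds). The fingers move at their own pace and stop on an object; FORCE is the grip in N (left out, the last holds). Time passes only in rows, so rows that do not move let the fingers close. It gives the time, the measured TCP pose, the force, the opening and the grip force at its end, in the units of the state.
- sense(): the state, without advancing time (a new reading comes with each control period).
- vision.snapshot(name): name is "scene" or "top"; returns a dict with "image" (384x512x3 uint8, blue, green, red), "range_z" (384x512 float32, m along the optical axis (not along the pixel's ray), 0 where there is no reading), "mtx" (3x3 intrinsics, pixels), "dist" ([k1, k2, p1, p2, k3] as OpenCV has them; the pictures are not rectified), "pose" (4x4, takes a point from camera to world coordinates). Camera axes: x right, y down, z forward; pixel columns grow to the right and rows downward; lengths in m; the calibration is good to about 2 mm. A picture is of the moment at which its call begins.
- order.sign_off(): hands the job in; it is judged then, once.
The state is a dict: "t": time; "q": joint angles; "qd": joint speeds; "tau": joint torques, N m; "tcp_pos": TCP position; "tool_rot": TCP orientation; "force": force on the tool from outside, world axes, zero at the start; "ft_torque": the same for the moment, N m; "finger_gap": opening from 0.0 (shut) to 1.0 (fully open); "gripper_force": force on a finger pad.
Only numpy, scipy, OpenCV 4.12 (cv2) and the standard library are available. Lean on these libraries where they do the work, as an engineer would, in place of code of your own. Each camera call takes 0.05 s, during which the arm holds its last target. There are 200 camera calls.

### The job

Make up two repair kits from the stock standing in a row along the near side of the table. White tray: the dark red cell upright in the small cell bay, the solder spool standing in the large bay, and the jar of lugs with the yellow cap standing upright and centred on top of the spool. Yellow tray: the blue cell upright in the small cell bay and the red cell checker lying flat in the middle of the large bay, lengthwise along the tray; leave the grey cell and the black power supply where they are.

Things in the scene. Friction and masses are not known exactly. Their poses are not given: they have to be found in the camera images.
- white_tray: fixed white kit tray, 80 (its x) by 162 mm (its y). Origin: centre of its underside on the table, z up. Floor 3 mm thick, lined black; walls 4 mm thick, tops 12 mm above the table. A cross wall at y = +25 mm parts it into a large bay (inside 72 x by 100 y, centre y = -27 mm) and a small cell bay (inside 72 x by 50 y, centre y = +52 mm). Stands left or right; its y roughly to the left (yaw +-0.3)
- yellow_tray: fixed yellow kit tray, 80 (its x) by 162 mm (its y). Origin: centre of its underside on the table, z up. Floor 3 mm thick, lined black; walls 4 mm thick, tops 12 mm above the table. A cross wall at y = +25 mm parts it into a large bay (inside 72 x by 100 y, centre y = -27 mm) and a small cell bay (inside 72 x by 50 y, centre y = +52 mm). Stands left or right; its y roughly to the right (yaw pi +-0.3)
- red_cell_mid (a point): dark red (burgundy) round battery cell with a pale metal button on top, standing upright on the table, 18 mm in diameter, 65 mm tall. This point: its centre, 33 mm above its underside; z along the cell, up. To be moved.
- blue_cell_mid (a point): blue round battery cell with a pale metal button on top, standing upright on the table, 18 mm in diameter, 65 mm tall. This point: its centre, 33 mm above its underside; z along the cell, up. To be moved.
- grey_cell_mid (a point): light grey round battery cell with a pale metal button on top, standing upright on the table, 18 mm in diameter, 65 mm tall. This point: its centre, 33 mm above its underside; z along the cell, up. Stays where it stands.
- spool_mid (a point): spool of white solder with blue flanges, standing on one flange, 53 mm in diameter, 40 mm tall, about 0.25 kg. This point: its centre, 20 mm above its underside; z up. It can be gripped across the flanges, 53 mm.
- jar_mid (a point): clear jar of small white lugs with a yellow screw cap, standing upright; 52 mm tall over the cap, 47 mm across the cap; the glass below is 45 mm in diameter up to 40 mm above the underside. Grip it by the glass, not by the cap. This point: on its axis, 26 mm above its underside; z up.
- checker_mid (a point): red box-shaped cell checker with two black bands, lying flat, 77 mm long (its y) by 45 mm wide (its x) by 24 to 26 mm high. This point: its centre, 13 mm above its underside; z up. Gripped across its 45 mm width.
- supply_mid (a point): black finned power supply, 101 by 67 by 44 mm, standing near the right edge of the table. This point: 20 mm above the centre of its underside. Stays where it stands.
Things that resemble listed ones, but are neither listed nor needed, are in the scene too. Leave any pink look-alike of the part that bears spool_mid alone. There is more than one size of the part that bears jar_mid; the job needs the smaller.

How it is judged:
By the outcome, as a careful person would: the job done as asked, in the order asked, and still so for the second after the job is handed in, with the robot touching nothing.
It also fails if it takes over 109 s, if anything falls off the work surface, if the arm or the gripper's body presses on something with over 40 N, if the wrist force passes 120 N, or if a joint passes its speed limit or range.

## Working session

There is one attempt and no reset: what is moved stays moved. The work goes in short steps, Python scripts to look and compute and a shell command to move; the robot and the scene stay as the last step left them, time stands still between calls to the robot, and variables do not carry over. Pictures are saved under pics/ and viewed, at most 14 in all, crops included, and the job is handed in when it is done.

```bash
ls; mkdir -p pics; cat > h.py <<'E'
import numpy as np, cv2
from station import sense, vision, order
def snap(n,save=None):
    s=vision.snapshot(n)
    if save: cv2.imwrite('pics/'+save,s['image'])
    np.savez('/tmp/%s.npz'%n,**{k:np.asarray(v) for k,v in s.items()})
    return s
def world(s):
    h,w=s['range_z'].shape
    u,v=np.meshgrid(np.arange(w),np.arange(h))
    p=cv2.undistortPoints(np.stack([u,v],-1).reshape(-1,1,2).astype(np.float64),s['mtx'],s['dist']).reshape(h,w,2)
    z=s['range_z'][...,None]
    P=np.concatenate([p*z,z],-1)
    T=s['pose']
    W=P@T[:3,:3].T+T[:3,3]
    W[s['range_z']==0]=np.nan
    return W
def ray(s,u,v,z):
    p=cv2.undistortPoints(np.array([[[u,v]]],float),s['mtx'],s['dist']).reshape(2)
    T=s['pose'];d=T[:3,:3]@np.array([p[0],p[1],1]);o=T[:3,3]
    return o+d*(z-o[2])/d[2]
E
python3 - <<'E'
from h import *
a=snap('top','t0.png');b=snap('scene','s0.png')
print(a['pose'].round(3),b['pose'].round(3),a['mtx'],a['dist'])
print(sense()['t'],sense()['tool_rot'])
E
```

```text
pics
[[ 0.002 -0.983  0.186  0.282]
 [-1.    -0.006 -0.025  0.002]
 [ 0.025 -0.186 -0.982  1.102]
 [ 0.     0.     0.     1.   ]] [[ 0.862 -0.245  0.443  0.107]
 [-0.506 -0.409  0.759 -0.661]
 [-0.005 -0.879 -0.477  0.449]
 [ 0.     0.     0.     1.   ]] [[411.31045285   0.         259.03610326]
 [  0.         411.31045285 193.79629401]
 [  0.           0.           1.        ]] [0.01999188 0.         0.         0.         0.        ]
0.1 [ 1.78924904e-01  9.83862230e-01 -9.30053458e-04 -3.55720326e-04]
```

View pics/t0.png

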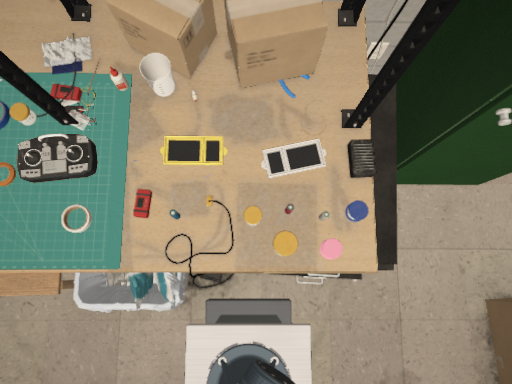

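View pics/s0.png

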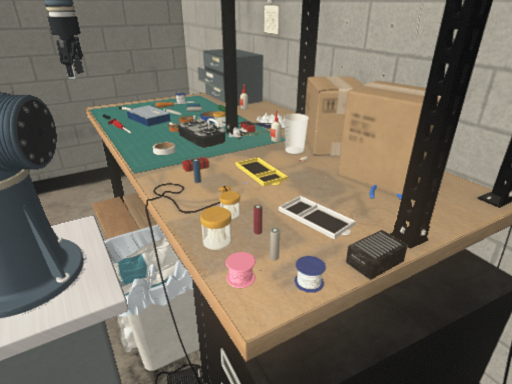

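The top view shows the yellow tray at (195,150), the white tray at (294,158), the checker at (143,203) and the blue cell at (174,214). The small jar is at (253,215), with the large one at (286,243). The red cell is at (289,209), the grey cell at (324,215), the blue spool at (357,211) and the pink look-alike at (331,249). The rack post feet are near (352,118) and (75,118).

```bash
cat > m.py <<'E'
from h import *
s=dict(np.load('/tmp/top.npz'));b=dict(np.load('/tmp/scene.npz'))
W=world(s)
def win(s,u,v,r,f):
    hsv=cv2.cvtColor(s['image'],cv2.COLOR_BGR2HSV).astype(int)
    m=f(hsv[...,0],hsv[...,1],hsv[...,2]).astype(np.uint8)
    k=np.zeros_like(m);k[v-r:v+r+1,u-r:u+r+1]=1
    m=m*k
    n,l,st,c=cv2.connectedComponentsWithStats(m)
    i=1+np.argmax(st[1:,4]);return (l==i)
def rep(n,u,v,r,f,z):
    m=win(s,u,v,r,f); vv,uu=np.nonzero(m)
    P=np.array([ray(s,a,c,z) for a,c in zip(uu,vv)])
    q=P[:,:2]; c,sz,an=cv2.minAreaRect(q.astype(np.float32)*1000)
    D=W[m]
    print(n,m.sum(),'mean',q.mean(0).round(4),'rect',np.round(c,1),np.round(sz,1),round(an,1),'zmed',np.nanmedian(D[:,2]).round(3),np.nanpercentile(D[:,2],95).round(3))
yel=lambda h,S,v:(h>=15)&(h<=35)&(S>140)&(v>130)
rep('ytray',195,150,38,lambda h,S,v:(h>=22)&(h<=35)&(S>150)&(v>120),.012)
rep('wtray',294,158,38,lambda h,S,v:(S<40)&(v>170),.012)
red=lambda h,S,v:((h<8)|(h>170))&(S>120)
rep('checker',143,203,17,lambda h,S,v:red(h,S,v)|(v<60),.025)
rep('jar',253,215,13,yel,.052)
rep('bigjar',286,243,16,yel,.07)
rep('spool',357,211,14,lambda h,S,v:(h>100)&(h<130)&(S>100),.040)
rep('pink',331,249,14,lambda h,S,v:(h>150)&(h<178)&(S>60),.040)
def top(n,u,v):
    w=W[v-8:v+9,u-8:u+9].reshape(-1,3); t=w[w[:,2]>.055]
    print(n,len(t),t.mean(0).round(4),np.median(t[:,2]).round(3), ray(s,u,v,.065).round(3))
top('red',289,209);top('blue',174,214);top('grey',324,215)
# scene cells by mask at two ends
E
python3 m.py
python3 - <<'E'
from h import *
s=dict(np.load('/tmp/top.npz'))
im=s['image']
A=cv2.resize(im[120:265,120:260],None,fx=2.8,fy=2.8,interpolation=cv2.INTER_CUBIC)
B=cv2.resize(im[120:265,240:380],None,fx=2.8,fy=2.8,interpolation=cv2.INTER_CUBIC)
cv2.imwrite('pics/c1.png',np.hstack([A,B]))
E
```

```text
ytray 2 mean [0.6386 0.233 ] rect [638.6 233. ] [2.9 0. ] -177.6 zmed 0.006 0.006
wtray 781 mean [ 0.5895 -0.1168] rect [ 589.8 -119. ] [ 81.3 182.2] 12.6 zmed 0.005 0.014
checker 301 mean [0.4521 0.2823] rect [451.9 282.7] [38.6 58.4] 84.0 zmed 0.024 0.027
jar 242 mean [ 0.4263 -0.0079] rect [426.4  -7.5] [42.9 43.9] 26.9 zmed 0.052 0.055
bigjar 453 mean [ 0.3532 -0.0895] rect [354.  -90.7] [57.3 57.8] 0.2 zmed 0.069 0.072
spool 271 mean [ 0.4417 -0.2837] rect [ 441.6 -284.8] [46.4 46. ] 26.6 zmed 0.04 0.043
pink 335 mean [ 0.3411 -0.2101] rect [ 341.1 -210.5] [48.5 52.2] 0.2 zmed 0.04 0.043
red 42 [ 0.4452 -0.104   0.0644] 0.064 [ 0.439 -0.101  0.065]
blue 47 [0.4291 0.1951 0.0648] 0.065 [0.425 0.191 0.065]
grey 44 [ 0.4272 -0.1949  0.0654] 0.066 [ 0.424 -0.19   0.065]
```

View pics/c1.png

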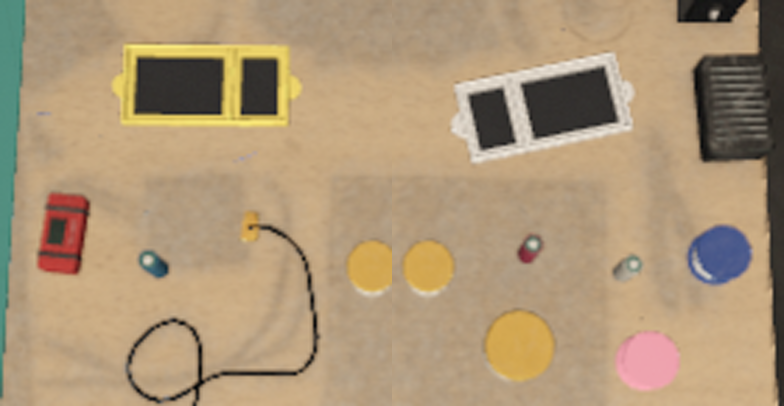

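The crop shows both trays with black bay liners: the yellow one's small bay is on the right, the white one's is on the left. The checker stands nearly along x, and there's a power lead loop near (200,250).

```bash
cat > m2.py <<'E'
exec(open('m.py').read().split("yel=")[0])
blk=lambda h,S,v:(v<70)
for n,u,v,r in (('yL',183,151,16),('yS',213,151,11),('wL',305,155,18),('wS',276,162,11)):
    rep(n,u,v,r,blk,.0075)
h=cv2.cvtColor(s['image'],cv2.COLOR_BGR2HSV)
print(h[204,136:152].tolist()); print(h[205:222,357].tolist()); print(h[137,180:190:3].tolist())
# depth based
def dep(n,u,v,r,lo,hi):
    k=np.zeros(W.shape[:2],bool);k[v-r:v+r+1,u-r:u+r+1]=1
    m=k&(W[...,2]>lo)&(W[...,2]<hi); q=W[m][:,:2]
    c,sz,an=cv2.minAreaRect(q.astype(np.float32)*1000)
    print(n,m.sum(),q.mean(0).round(4),np.round(c,1),np.round(sz,1),round(an,1))
dep('checker',143,203,17,.019,.04)
dep('spool',357,211,15,.034,.05)
dep('jar',253,215,13,.046,.06)
dep('supply',362,158,25,.034,.06)
dep('ytray',195,150,38,.008,.02);dep('wtray',294,158,38,.008,.02)
E
python3 m2.py
```

```text
yL 590 mean [0.6094 0.1819] rect [609.2 182.8] [54.3 81.7] 0.5 zmed 0.004 0.007
yS 231 mean [0.6082 0.1028] rect [608.5 103.7] [51.5 32.9] 0.6 zmed 0.004 0.007
wL 573 mean [ 0.5953 -0.1469] rect [ 595.3 -146.9] [54.6 82.6] 12.2 zmed 0.004 0.007
wS 232 mean [ 0.5782 -0.0702] rect [578.3 -70.3] [54.4 33. ] 12.2 zmed 0.003 0.007
[[2, 171, 158], [6, 126, 93], [47, 40, 57], [51, 46, 56], [52, 48, 59], [51, 44, 58], [9, 98, 78], [2, 167, 162], [2, 167, 174], [3, 149, 170], [2, 156, 170], [2, 175, 178], [1, 181, 145], [1, 192, 97], [13, 115, 158], [16, 95, 191]]
[[113, 110, 141], [113, 111, 140], [113, 114, 141], [113, 117, 139], [113, 118, 138], [113, 118, 138], [113, 114, 139], [113, 116, 138], [113, 124, 138], [112, 124, 138], [113, 120, 138], [113, 111, 140], [114, 97, 142], [113, 106, 139], [112, 114, 137], [112, 121, 141], [138, 21, 144]]
[[25, 136, 234], [25, 137, 235], [25, 137, 231], [24, 141, 228]]
checker 382 [0.461  0.2849] [461.6 285.4] [36.9 73.5] 84.8
spool 312 [ 0.4432 -0.2858] [ 443.2 -286.6] [51.4 50.7] 43.9
jar 265 [ 0.4267 -0.0092] [426.5  -9.3] [44.8 46.5] 0.5
supply 816 [ 0.587  -0.3039] [ 588.7 -304.2] [99.2 63.3] 4.2
ytray 341 [0.6099 0.151 ] [610.9 154.7] [167.4  81.9] 89.3
wtray 332 [ 0.5919 -0.1209] [ 591.  -117.3] [ 81.9 172.3] 12.6
```

```bash
cat > go.py <<'E'
import sys,json
from h import *
from scipy.spatial.transform import Rotation as R
a=list(map(float,sys.argv[1:]))
s=sense();p=np.array(s['tcp_pos']);y=R.from_quat(s['tool_rot']).apply([0,1,0]);zz=R.from_quat(s['tool_rot']).apply([0,0,1])
th=np.degrees(np.arctan2(y[1],y[0]))
print('t',round(s['t'],2),'p',p.round(4),'th',th.round(1),'z',zz.round(3),'F',np.round(s['force'],1),'gap',round(s['finger_gap'],3),'gf',round(s['gripper_force'],1))
if len(a)>=3: print('units',((np.array(a[:3])-p)/.03).round(2), 'dth',((a[3]-th+90)%180-90).round(1) if len(a)>3 else '')
E
python3 -m crank '[{"dp":[0.33,-1,-0.1],"angular":[0,0,1]},{"dp":[0.33,-1,-0.1],"angular":[0,0,1]},{"dp":[0.33,-1,-0.1],"angular":[0,0,1]},{"dp":[0.33,-1,-0.1],"angular":[0,0,1]},{"dp":[0.33,-1,-0.1],"angular":[0,0,1]},{"dp":[0.33,-1,-0.1],"angular":[0,0,1]},{"dp":[0.33,-1,-0.1],"angular":[0,0,1]},{"dp":[0.33,-1,-0.1],"angular":[0,0,1]},{"dp":[0.33,-1,-0.1],"angular":[0,0,1]},{"dp":[0.33,-1,-0.1],"angular":[0,0,1]},{"dp":[0.33,-1,-0.1],"angular":[0,0,1]},{"dp":[0.33,-1,-0.1],"angular":[0,0,1]},{"dp":[0.33,-1,-0.1],"angular":[0,0,1]},{"dp":[0.33,-1,-0.1],"angular":[0,0,1]},{"dp":[0.33,-1,-0.1],"angular":[0,0,1]},{"dp":[0.33,-1,-0.1],"angular":[0,0,1]},{"dp":[0.33,-1,-0.1],"angular":[0,0,1]},{"dp":[0.33,-1,-0.1],"angular":[0,0,1]},{"dp":[0.33,-1,-0.1],"angular":[0,0,1]},{"dp":[0.33,-1,-0.1],"angular":[0,0,1]}]' 0
python3 go.py .445 -.104 .045 90
```

```text
t: 2.1
tcp_pos: [0.4181, -0.0163, 0.1881]
tool_rot: [0.005, 1.0, 0.0, -0.0]
force: [-0.0, 0.7, 0.1]
finger_gap: 0.997
gripper_force: 0.0
t 2.1 p [ 0.4181 -0.0163  0.1881] th 89.4 z [-0.  0. -1.] F [-0.   0.7  0.1] gap 0.997 gf 0.0
units [ 0.9  -2.92 -4.77] dth 0.6
```

```bash
python3 -m crank '[{"dp":[0.3,-1,-0.3],"angular":[0,0,0]},{"dp":[0.3,-1,-0.5],"angular":[0,0,0]},{"dp":[0.3,-0.92,-0.7],"angular":[0,0,0.6]},{"dp":[0,0,-0.8],"angular":[0,0,0]},{"dp":[0,0,-0.9],"angular":[0,0,0]},{"dp":[0,0,-0.7],"angular":[0,0,0]},{"dp":[0,0,-0.6],"angular":[0,0,0]},{"dp":[0,0,-0.27],"angular":[0,0,0]},{"dp":[0,0,0],"angular":[0,0,0]}]' 0
python3 -m crank '[{"dp":[0,0,0],"angular":[0,0,0]},{"dp":[0,0,0],"angular":[0,0,0]},{"dp":[0,0,0],"angular":[0,0,0]},{"dp":[0,0,0],"angular":[0,0,0]},{"dp":[0,0,0],"angular":[0,0,0]},{"dp":[0,0,0],"angular":[0,0,0]},{"dp":[0,0,0],"angular":[0,0,0]},{"dp":[0,0,0],"angular":[0,0,0]}]' 1 30
python3 go.py
python3 - <<'E'
from h import *
b=snap('scene');cv2.imwrite('pics/s1.png',cv2.resize(b['image'][120:320,170:420],None,fx=3,fy=3))
E
```

```text
t: 3.0
tcp_pos: [0.4445, -0.1024, 0.0443]
tool_rot: [0.0, 1.0, 0.001, -0.001]
force: [-0.2, -0.4, 0.7]
finger_gap: 1.001
gripper_force: 0.0
t: 3.8
tcp_pos: [0.4453, -0.1027, 0.0456]
tool_rot: [0.0, 1.0, -0.0, 0.0]
force: [0.3, 0.2, 5.5]
finger_gap: 0.205
gripper_force: 30.1
t 3.8 p [ 0.4453 -0.1027  0.0456] th 90.0 z [ 0.001 -0.    -1.   ] F [0.3 0.2 5.5] gap 0.205 gf 30.1
```

View pics/s1.png

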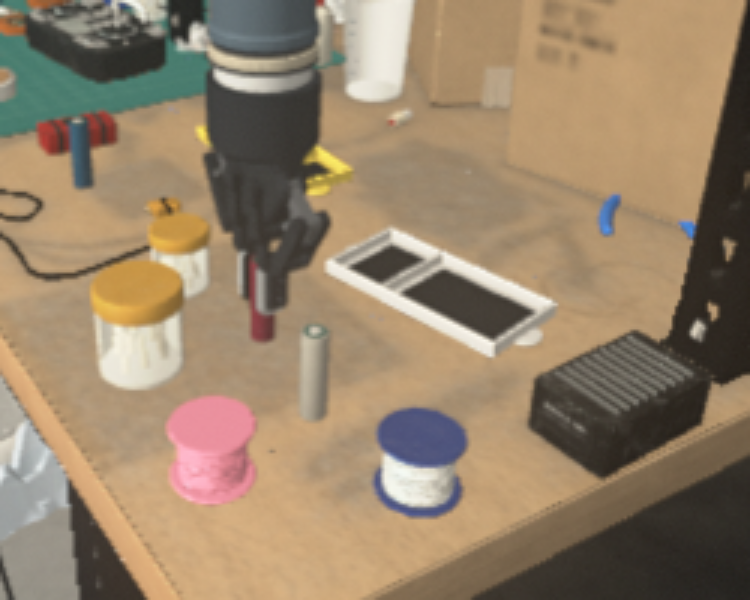

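The dark red cell is in the fingers at (262,300), and the row around it is undisturbed. Now carrying it to the white tray.

```bash
python3 -m crank '[{"dp":[0,0,0.4],"angular":[0,0,0]},{"dp":[0,0,0.7],"angular":[0,0,0]},{"dp":[0.3,0.1,0.7],"angular":[0,0,0]},{"dp":[0.6,0.15,0],"angular":[0,0,0]},{"dp":[0.8,0.2,0],"angular":[0,0,0]},{"dp":[0.9,0.2,0],"angular":[0,0,0]},{"dp":[0.8,0.2,0],"angular":[0,0,0]},{"dp":[0.6,0.15,0],"angular":[0,0,0]},{"dp":[0.42,0.09,0],"angular":[0,0,0]},{"dp":[0,0,-0.4],"angular":[0,0,0]},{"dp":[0,0,-0.5],"angular":[0,0,0]},{"dp":[0,0,-0.4],"angular":[0,0,0]},{"dp":[0,0,0],"angular":[0,0,0]},{"dp":[0,0,0],"angular":[0,0,0]}]'
python3 go.py .578 -.07 .0485
python3 - <<'E'
from h import *
b=snap('scene');cv2.imwrite('pics/s2.png',cv2.resize(b['image'][140:260,240:390],None,fx=5,fy=5))
E
```

```text
t: 5.25
tcp_pos: [0.5767, -0.0699, 0.0595]
tool_rot: [0.0, 1.0, 0.0, -0.001]
force: [-0.1, -0.0, -0.2]
finger_gap: 0.213
gripper_force: 29.9
t 5.25 p [ 0.5767 -0.0699  0.0595] th 90.0 z [-0.002  0.001 -1.   ] F [-0.1 -0.  -0.2] gap 0.213 gf 29.9
units [ 0.04 -0.   -0.37] dth
```

View pics/s2.png

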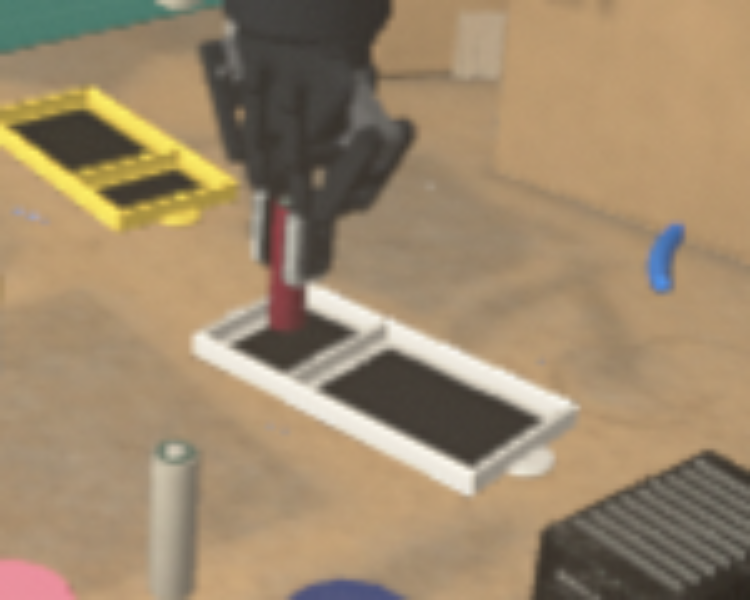

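The cell sits over the small bay at (287,328) and is still about 11 mm up. Lowering and releasing.

```bash
python3 -m crank '[{"dp":[0,0,-0.15],"angular":[0,0,0]},{"dp":[0,0,-0.12],"angular":[0,0,0]},{"dp":[0,0,-0.09],"angular":[0,0,0]},{"dp":[0,0,0],"angular":[0,0,0]},{"dp":[0,0,0],"angular":[0,0,0]}]'
python3 -m crank '[{"dp":[0,0,0],"angular":[0,0,0]},{"dp":[0,0,0],"angular":[0,0,0]},{"dp":[0,0,0],"angular":[0,0,0]},{"dp":[0,0,0],"angular":[0,0,0]},{"dp":[0,0,0.5],"angular":[0,0,0]},{"dp":[0,0,0.9],"angular":[0,0,0]},{"dp":[0,0,1],"angular":[0,0,0]}]' 0.3
python3 go.py .4435 -.286 .024 102.6
python3 - <<'E'
from h import *
b=snap('scene');cv2.imwrite('pics/s3.png',cv2.resize(b['image'][140:260,240:390],None,fx=3,fy=3))
E
```

```text
t: 5.8
tcp_pos: [0.5776, -0.0699, 0.0494]
tool_rot: [0.0, 1.0, 0.0, -0.0]
force: [-0.1, -0.7, 0.1]
finger_gap: 0.202
gripper_force: 29.9
t: 6.5
tcp_pos: [0.5771, -0.0698, 0.1224]
tool_rot: [0.0, 1.0, 0.0, -0.001]
force: [0.5, -0.9, 0.0]
finger_gap: 0.698
gripper_force: 0.0
t 6.5 p [ 0.5771 -0.0698  0.1224] th 90.0 z [-0.001  0.    -1.   ] F [ 0.5 -0.9  0. ] gap 0.698 gf 0.0
units [-4.45 -7.21 -3.28] dth 12.6
```

View pics/s3.png

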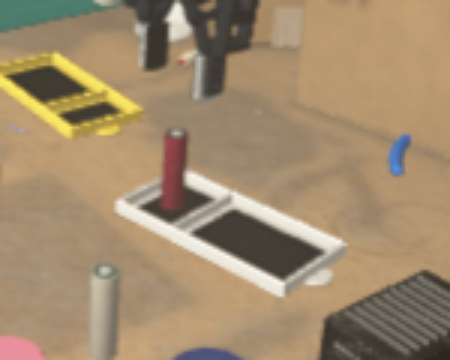

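The red cell stands upright near the centre of the small bay at (173,170). Next is the spool.

```bash
python3 -m crank '[{"dp":[-0.3,-0.4,0],"angular":[0,0,1.6]},{"dp":[-0.5,-0.9,0],"angular":[0,0,1.6]},{"dp":[-0.6,-1,0],"angular":[0,0,1.6]},{"dp":[-0.6,-1,0],"angular":[0,0,1.6]},{"dp":[-0.6,-1,0],"angular":[0,0,1.6]},{"dp":[-0.6,-1,0],"angular":[0,0,1.6]},{"dp":[-0.6,-0.9,0],"angular":[0,0,1.6]},{"dp":[-0.4,-0.6,0],"angular":[0,0,1.4]},{"dp":[-0.25,-0.41,-0.5],"angular":[0,0,0]},{"dp":[0,0,-0.8],"angular":[0,0,0]},{"dp":[0,0,-0.8],"angular":[0,0,0]},{"dp":[0,0,-0.6],"angular":[0,0,0]},{"dp":[0,0,0],"angular":[0,0,0]},{"dp":[0,0,0],"angular":[0,0,0]}]' 0
python3 go.py .4435 -.286 .022 102.6
python3 - <<'E'
from h import *
b=snap('scene');cv2.imwrite('pics/s4.png',cv2.resize(b['image'][200:320,240:390],None,fx=4,fy=4))
E
```

```text
t: 7.95
tcp_pos: [0.4444, -0.2864, 0.041]
tool_rot: [-0.11, 0.994, -0.0, 0.0]
force: [0.0, 0.3, 0.6]
finger_gap: 1.004
gripper_force: 0.0
t 7.95 p [ 0.4444 -0.2864  0.041 ] th 102.6 z [ 0. -0. -1.] F [0.  0.3 0.6] gap 1.004 gf 0.0
units [-0.03  0.01 -0.63] dth 0.0
```

View pics/s4.png

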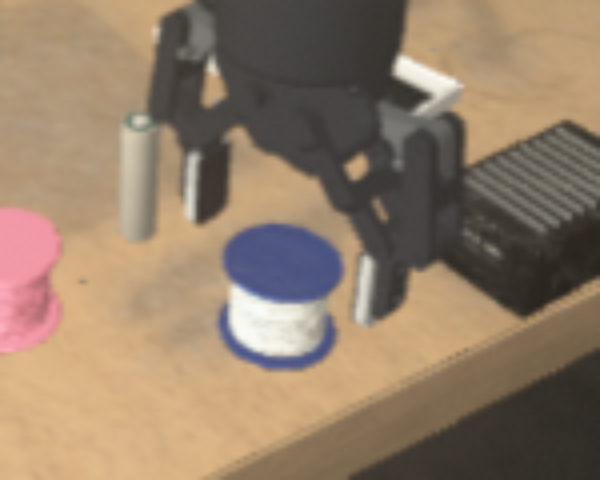

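The fingers straddle the spool, at (280,295) in the crop. Descending and gripping.

```bash
python3 -m crank '[{"dp":[-0.03,0,-0.35],"angular":[0,0,0]},{"dp":[0,0,-0.28],"angular":[0,0,0]},{"dp":[0,0,0],"angular":[0,0,0]}]' 0
python3 -m crank '[{"dp":[0,0,0],"angular":[0,0,0]},{"dp":[0,0,0],"angular":[0,0,0]},{"dp":[0,0,0],"angular":[0,0,0]},{"dp":[0,0,0],"angular":[0,0,0]},{"dp":[0,0,0],"angular":[0,0,0]},{"dp":[0,0,0],"angular":[0,0,0]}]' 1 50
python3 -m crank '[{"dp":[0,0,0.3],"angular":[0,0,0]},{"dp":[0,0,0.5],"angular":[0,0,0]},{"dp":[0,0,0.6],"angular":[0,0,0]},{"dp":[0,0,0.6],"angular":[0,0,0]},{"dp":[0,0,0],"angular":[0,0,0]}]'
python3 go.py .5953 -.1469 .035 102.6
```

```text
t: 8.3
tcp_pos: [0.4428, -0.2858, 0.0207]
tool_rot: [-0.11, 0.994, 0.001, -0.001]
force: [0.7, 1.0, 0.2]
finger_gap: 0.995
gripper_force: 0.0
t: 8.9
tcp_pos: [0.4434, -0.2864, 0.0219]
tool_rot: [-0.11, 0.994, -0.0, 0.0]
force: [-0.3, -0.3, 4.7]
finger_gap: 0.611
gripper_force: 52.6
t: 9.4
tcp_pos: [0.444, -0.2869, 0.0832]
tool_rot: [-0.11, 0.994, -0.001, 0.001]
force: [0.4, -0.7, -3.0]
finger_gap: 0.608
gripper_force: 52.9
t 9.4 p [ 0.444  -0.2869  0.0832] th 102.6 z [ 0.003 -0.003 -1.   ] F [ 0.4 -0.7 -3. ] gap 0.608 gf 52.9
units [ 5.04  4.67 -1.61] dth 0.0
```

```bash
python3 -m crank '[{"dp":[0.3,0.27,0],"angular":[0,0,0]},{"dp":[0.6,0.5,0],"angular":[0,0,0]},{"dp":[0.8,0.8,0],"angular":[0,0,0]},{"dp":[0.9,0.8,0],"angular":[0,0,0]},{"dp":[0.8,0.8,0],"angular":[0,0,0]},{"dp":[0.8,0.7,0],"angular":[0,0,0]},{"dp":[0.5,0.5,0],"angular":[0,0,0]},{"dp":[0.34,0.3,0],"angular":[0,0,0]},{"dp":[0,0,-0.4],"angular":[0,0,0]},{"dp":[0,0,-0.5],"angular":[0,0,0]},{"dp":[0,0,-0.4],"angular":[0,0,0]},{"dp":[0,0,0],"angular":[0,0,0]},{"dp":[0,0,0],"angular":[0,0,0]}]'
python3 go.py .5953 -.1469 .025 102.6
python3 - <<'E'
from h import *
b=snap('scene');cv2.imwrite('pics/s5.png',cv2.resize(b['image'][140:260,240:390],None,fx=4,fy=4))
E
```

```text
t: 10.7
tcp_pos: [0.5933, -0.1467, 0.0415]
tool_rot: [-0.109, 0.994, 0.001, -0.001]
force: [0.2, -0.3, -3.7]
finger_gap: 0.607
gripper_force: 53.0
t 10.7 p [ 0.5933 -0.1467  0.0415] th 102.5 z [-0.002  0.001 -1.   ] F [ 0.2 -0.3 -3.7] gap 0.607 gf 53.0
units [ 0.07 -0.01 -0.55] dth 0.1
```

View pics/s5.png

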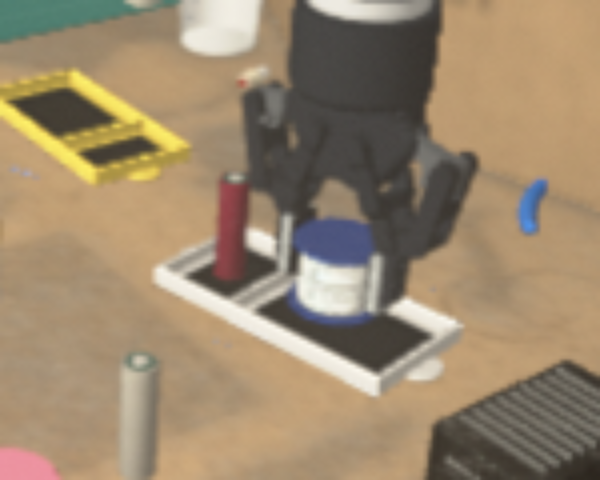

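The spool is over the large bay at (335,270), about 17 mm up, with the fingers clear of the cross wall and the red cell. Lowering and releasing with a small opening.

```bash
python3 -m crank '[{"dp":[0.05,0,-0.2],"angular":[0,0,0]},{"dp":[0,0,-0.2],"angular":[0,0,0]},{"dp":[0,0,-0.1],"angular":[0,0,0]},{"dp":[0,0,-0.05],"angular":[0,0,0]},{"dp":[0,0,0],"angular":[0,0,0]},{"dp":[0,0,0],"angular":[0,0,0]}]'
python3 -m crank '[{"dp":[0,0,0],"angular":[0,0,0]},{"dp":[0,0,0],"angular":[0,0,0]},{"dp":[0,0,0],"angular":[0,0,0]},{"dp":[0,0,0.3],"angular":[0,0,0]},{"dp":[0,0,0.6],"angular":[0,0,0]},{"dp":[0,0,0.9],"angular":[0,0,0]},{"dp":[0,0,1],"angular":[0,0,0]},{"dp":[0,0,0.9],"angular":[0,0,0]}]' 0.28
python3 go.py .4267 -.0093 .018 102.6
python3 - <<'E'
from h import *
s=snap('top');W=world(s)
m=(W[...,2]>.035)&(W[...,2]<.05)&(abs(W[...,0]-.595)<.035)&(abs(W[...,1]+.147)<.035)
print(m.sum(),W[m].mean(0), cv2.minAreaRect((W[m][:,:2]*1000).astype(np.float32)))
b=snap('scene');cv2.imwrite('pics/s6.png',cv2.resize(b['image'][140:260,240:390],None,fx=3,fy=3))
E
```

```text
t: 11.35
tcp_pos: [0.596, -0.1461, 0.0261]
tool_rot: [-0.11, 0.994, -0.0, 0.0]
force: [0.2, 0.1, -3.2]
finger_gap: 0.604
gripper_force: 53.0
t: 12.15
tcp_pos: [0.5961, -0.1462, 0.1391]
tool_rot: [-0.11, 0.994, -0.0, 0.001]
force: [-0.2, 0.0, -0.2]
finger_gap: 0.717
gripper_force: 0.0
t 12.15 p [ 0.5961 -0.1462  0.1391] th 102.6 z [ 0.001 -0.001 -1.   ] F [-0.2  0.  -0.2] gap 0.717 gf 0.0
units [-5.65  4.56 -4.04] dth 0.0
0 [nan nan nan] ((0.0, 0.0), (0.0, 0.0), 0.0)<stdin>:4: RuntimeWarning: Mean of empty slice.
  ret = um.true_divide(
```

View pics/s6.png

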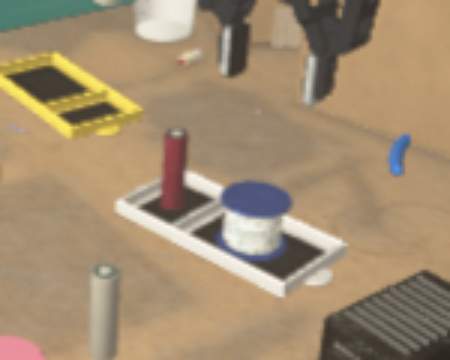

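The spool stands on its flange, centred in the large bay at (257,222). Next is the jar.

```bash
python3 -m crank '[{"dp":[-0.4,0.3,0],"angular":[0,0,0]},{"dp":[-0.8,0.6,0],"angular":[0,0,0]},{"dp":[-0.9,0.75,0],"angular":[0,0,0]},{"dp":[-0.9,0.75,0],"angular":[0,0,0]},{"dp":[-0.9,0.75,0],"angular":[0,0,0]},{"dp":[-0.9,0.75,0],"angular":[0,0,0]},{"dp":[-0.55,0.4,-0.4],"angular":[0,0,0]},{"dp":[-0.3,0.26,-0.8],"angular":[0,0,0]},{"dp":[0,0,-0.9],"angular":[0,0,0]},{"dp":[0,0,-0.7],"angular":[0,0,0]},{"dp":[0,0,0],"angular":[0,0,0]},{"dp":[0,0,0],"angular":[0,0,0]}]' 0
python3 go.py .4267 -.0093 .018 102.6
python3 - <<'E'
from h import *
s=snap('top');W=world(s)
m=(W[...,2]>.035)&(W[...,2]<.05)&(abs(W[...,0]-.595)<.035)&(abs(W[...,1]+.147)<.035)
print(m.sum(),W[m].mean(0), cv2.minAreaRect((W[m][:,:2]*1000).astype(np.float32)))
b=snap('scene');cv2.imwrite('pics/s7.png',cv2.resize(b['image'][140:260,170:320],None,fx=4,fy=4))
E
```

```text
t: 13.45
tcp_pos: [0.4261, -0.0093, 0.0529]
tool_rot: [-0.11, 0.994, 0.0, -0.001]
force: [0.4, 0.1, 0.3]
finger_gap: 0.996
gripper_force: 0.0
t 13.45 p [ 0.4261 -0.0093  0.0529] th 102.6 z [-0.001  0.    -1.   ] F [0.4 0.1 0.3] gap 0.996 gf 0.0
units [ 0.02 -0.   -1.16] dth 0.0
0 [nan nan nan] ((0.0, 0.0), (0.0, 0.0), 0.0)<stdin>:4: RuntimeWarning: Mean of empty slice.
  ret = um.true_divide(
```

View pics/s7.png

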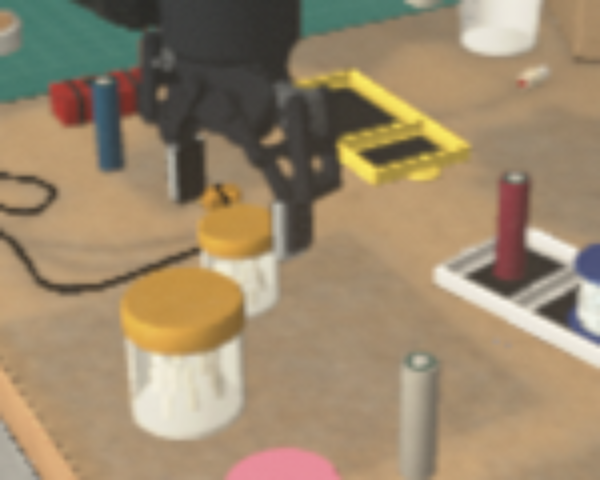

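The fingers straddle the small jar, whose cap is at (237,228), and the right finger clears it. Descending and gripping by the glass.

```bash
python3 -m crank '[{"dp":[0.02,0,-0.5],"angular":[0,0,0]},{"dp":[0,0,-0.4],"angular":[0,0,0]},{"dp":[0,0,-0.25],"angular":[0,0,0]},{"dp":[0,0,0],"angular":[0,0,0]}]' 0
python3 -m crank '[{"dp":[0,0,0],"angular":[0,0,0]},{"dp":[0,0,0],"angular":[0,0,0]},{"dp":[0,0,0],"angular":[0,0,0]},{"dp":[0,0,0],"angular":[0,0,0]},{"dp":[0,0,0],"angular":[0,0,0]},{"dp":[0,0,0],"angular":[0,0,0]},{"dp":[0,0,0],"angular":[0,0,0]}]' 1 30
python3 -m crank '[{"dp":[0,0,0.3],"angular":[0,0,0]},{"dp":[0,0,0.6],"angular":[0,0,0]},{"dp":[0,0,0.8],"angular":[0,0,0]},{"dp":[0,0,0.8],"angular":[0,0,0]},{"dp":[0,0,0.5],"angular":[0,0,0]},{"dp":[0,0,0],"angular":[0,0,0]}]'
python3 go.py .5955 -.1465 .061 102.6
python3 - <<'E'
from h import *
s=snap('top','t7.png');W=world(s)
print(W[150:160,300:310,2].round(3)[::3,::3])
i=s['image']
b=snap('scene');cv2.imwrite('pics/s8.png',np.hstack([cv2.resize(b['image'][120:240,180:300],(400,400)),cv2.resize(i[120:240,220:340],(400,400))]))
E
```

```text
t: 13.95
tcp_pos: [0.4271, -0.0094, 0.0185]
tool_rot: [-0.11, 0.994, -0.0, 0.0]
force: [0.6, 0.7, -1.3]
finger_gap: 1.0
gripper_force: 0.0
t: 14.65
tcp_pos: [0.4273, -0.0094, 0.0191]
tool_rot: [-0.11, 0.994, -0.0, 0.001]
force: [-0.1, 0.4, 4.9]
finger_gap: 0.518
gripper_force: 30.2
t: 15.25
tcp_pos: [0.428, -0.0095, 0.1105]
tool_rot: [-0.11, 0.994, -0.001, 0.002]
force: [0.9, -0.4, -0.1]
finger_gap: 0.521
gripper_force: 30.7
t 15.25 p [ 0.428  -0.0095  0.1105] th 102.6 z [ 0.004 -0.001 -1.   ] F [ 0.9 -0.4 -0.1] gap 0.521 gf 30.7
units [ 5.58 -4.57 -1.65] dth 0.0
[[0.044 0.044 0.042 0.042]
 [0.044 0.042 0.043 0.043]
 [0.044 0.045 0.039 0.044]
 [0.045 0.043 0.044 0.045]]
```

View pics/s8.png

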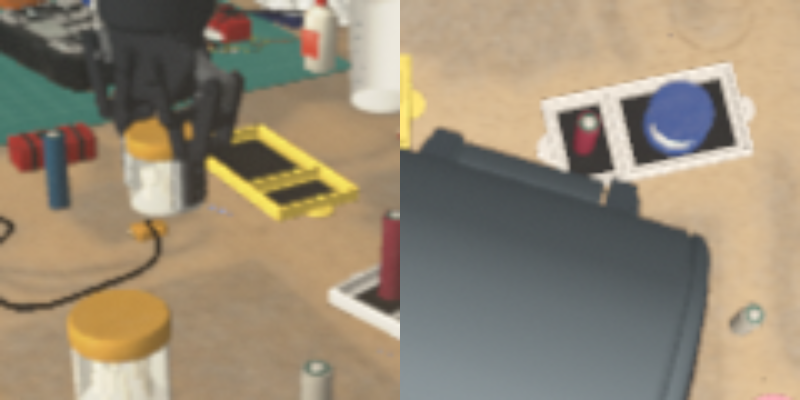

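The jar is held upright at (155,170), and the top view now shows the spool at (680,118) unobstructed. Measuring its centre.

```bash
python3 - <<'E'
from h import *
s=dict(np.load('/tmp/top.npz'));W=world(s)
m=(W[...,2]>.037)&(W[...,2]<.05)&(abs(W[...,0]-.595)<.04)&(abs(W[...,1]+.147)<.04)
print(m.sum(),W[m].mean(0), cv2.minAreaRect((W[m][:,:2]*1000).astype(np.float32)),cv2.minEnclosingCircle((W[m][:,:2]*1000).astype(np.float32)))
h=cv2.cvtColor(s['image'],cv2.COLOR_BGR2HSV)
b=cv2.inRange(h,(105,80,60),(125,255,255))&(m*255).astype(np.uint8)
q=np.array([ray(s,u,v,.043)[:2] for v,u in zip(*np.nonzero(b))]);print(q.mean(0))
E
```

```text
292 [ 0.59529568 -0.14615849  0.04326665] ((595.0576782226562, -145.91763305664062), (51.397178649902344, 50.58277130126953), 17.92555809020996) ((595.695556640625, -145.94241333007812), 26.64729118347168)
[ 0.59450247 -0.14580064]
```

```bash
python3 -m crank '[{"dp":[0.3,-0.25,0],"angular":[0,0,0]},{"dp":[0.6,-0.5,0],"angular":[0,0,0]},{"dp":[0.8,-0.65,0],"angular":[0,0,0]},{"dp":[0.9,-0.7,0],"angular":[0,0,0]},{"dp":[0.9,-0.7,0],"angular":[0,0,0]},{"dp":[0.8,-0.7,0],"angular":[0,0,0]},{"dp":[0.7,-0.6,0],"angular":[0,0,0]},{"dp":[0.4,-0.3,0],"angular":[0,0,0]},{"dp":[0.18,-0.15,-0.3],"angular":[0,0,0]},{"dp":[0,0,-0.5],"angular":[0,0,0]},{"dp":[0,0,-0.4],"angular":[0,0,0]},{"dp":[0,0,0],"angular":[0,0,0]},{"dp":[0,0,0],"angular":[0,0,0]},{"dp":[0,0,0],"angular":[0,0,0]}]'
python3 go.py .5955 -.146 .0625 102.6
python3 - <<'E'
from h import *
b=snap('scene');cv2.imwrite('pics/s9.png',cv2.resize(b['image'][140:240,250:370],None,fx=4,fy=4))
E
```

```text
t: 16.75
tcp_pos: [0.5943, -0.1454, 0.0727]
tool_rot: [-0.11, 0.994, -0.0, 0.0]
force: [1.6, 0.0, -0.5]
finger_gap: 0.523
gripper_force: 30.8
t 16.75 p [ 0.5943 -0.1454  0.0727] th 102.6 z [ 0. -0. -1.] F [ 1.6  0.  -0.5] gap 0.523 gf 30.8
units [ 0.04 -0.02 -0.34] dth -0.0
```

View pics/s9.png

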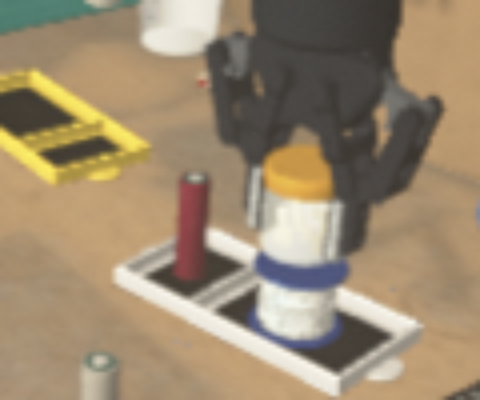

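The jar hangs over the spool with its axis on the spool's, around column 300, and about 10 mm to go. Lowering and releasing gently.

```bash
python3 -m crank '[{"dp":[0.04,-0.02,-0.12],"angular":[0,0,0]},{"dp":[0,0,-0.1],"angular":[0,0,0]},{"dp":[0,0,-0.07],"angular":[0,0,0]},{"dp":[0,0,-0.04],"angular":[0,0,0]},{"dp":[0,0,0],"angular":[0,0,0]},{"dp":[0,0,0],"angular":[0,0,0]},{"dp":[0,0,0],"angular":[0,0,0]}]'
python3 -m crank '[{"dp":[0,0,0],"angular":[0,0,0]},{"dp":[0,0,0],"angular":[0,0,0]},{"dp":[0,0,0],"angular":[0,0,0]},{"dp":[0,0,0.2],"angular":[0,0,0]},{"dp":[0,0,0.5],"angular":[0,0,0]},{"dp":[0,0,0.9],"angular":[0,0,0]},{"dp":[0,0,1],"angular":[0,0,0]},{"dp":[0,0,0.9],"angular":[0,0,0]}]' 0.3
python3 go.py .429 .195 .045 90
python3 - <<'E'
from h import *
b=snap('scene');cv2.imwrite('pics/s10.png',cv2.resize(b['image'][130:240,250:370],None,fx=3,fy=3))
E
```

```text
t: 17.5
tcp_pos: [0.5956, -0.1465, 0.0627]
tool_rot: [-0.11, 0.994, -0.0, 0.0]
force: [0.8, -0.3, -2.3]
finger_gap: 0.518
gripper_force: 30.8
t: 18.3
tcp_pos: [0.5959, -0.1465, 0.1702]
tool_rot: [-0.11, 0.994, -0.0, 0.001]
force: [0.7, -0.4, -0.5]
finger_gap: 0.698
gripper_force: 0.0
t 18.3 p [ 0.5959 -0.1465  0.1702] th 102.6 z [ 0.002 -0.001 -1.   ] F [ 0.7 -0.4 -0.5] gap 0.698 gf 0.0
units [-5.56 11.38 -4.17] dth -12.6
```

View pics/s10.png

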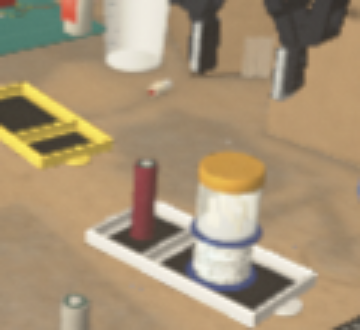

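The jar stands upright and centred on the spool, with the cap at (231,172) over the spool at (222,255). Next is the blue cell.

```bash
python3 -m crank '[{"dp":[-0.2,0.5,0],"angular":[0,0,-1]},{"dp":[-0.4,0.9,0],"angular":[0,0,-1]},{"dp":[-0.5,1,0],"angular":[0,0,-1]},{"dp":[-0.5,1,0],"angular":[0,0,-1]},{"dp":[-0.5,1,0],"angular":[0,0,-1]},{"dp":[-0.5,1,0],"angular":[0,0,-1]},{"dp":[-0.5,1,0],"angular":[0,0,-1]},{"dp":[-0.5,1,0],"angular":[0,0,-1]},{"dp":[-0.5,1,0],"angular":[0,0,-1]},{"dp":[-0.5,1,0],"angular":[0,0,-1]},{"dp":[-0.5,1,-0.2],"angular":[0,0,-1]},{"dp":[-0.3,0.7,-0.4],"angular":[0,0,-1]},{"dp":[-0.16,0.28,-0.7],"angular":[0,0,-0.6]},{"dp":[0,0,-0.7],"angular":[0,0,0]},{"dp":[0,0,0],"angular":[0,0,0]},{"dp":[0,0,0],"angular":[0,0,0]}]' 0.35
python3 go.py .429 .195 .045 90
python3 - <<'E'
from h import *
b=snap('scene');W=world(b)
h=cv2.cvtColor(b['image'],cv2.COLOR_BGR2HSV)
# blue cell in the scene view: column through the mask, ray at mid height
m=cv2.inRange(h,(98,80,30),(115,255,255));k=np.zeros_like(m);k[150:190,185:205]=255;m&=k
v,u=np.nonzero(m);print(len(u),u.mean(),v.mean(),v.min(),v.max(),np.nanmedian(W[m>0],0), ray(b,u.mean(),v.mean(),.0325))
E
```

```text
t: 19.95
tcp_pos: [0.4292, 0.195, 0.1083]
tool_rot: [0.0, 1.0, 0.0, 0.0]
force: [0.1, -0.5, 0.2]
finger_gap: 0.653
gripper_force: 0.0
t 19.95 p [0.4292 0.195  0.1083] th 90.0 z [ 0.001  0.    -1.   ] F [ 0.1 -0.5  0.2] gap 0.653 gf 0.0
units [-0.01 -0.   -2.11] dth 0.0
57 195.50877192982455 169.94736842105263 162 181 [0.42365536 0.18727386 0.04071791] [0.42840425 0.19874937 0.0325    ]
```

```bash
python3 -m crank '[{"dp":[0,0,-0.6],"angular":[0,0,0]},{"dp":[0,0,-0.8],"angular":[0,0,0]},{"dp":[0,0,-0.5],"angular":[0,0,0]},{"dp":[0,0,-0.2],"angular":[0,0,0]},{"dp":[0,0,0],"angular":[0,0,0]}]'
python3 -m crank '[{"dp":[0,0,0],"angular":[0,0,0]},{"dp":[0,0,0],"angular":[0,0,0]},{"dp":[0,0,0],"angular":[0,0,0]},{"dp":[0,0,0],"angular":[0,0,0]},{"dp":[0,0,0],"angular":[0,0,0]},{"dp":[0,0,0],"angular":[0,0,0]},{"dp":[0,0,0],"angular":[0,0,0]}]' 1 30
python3 -m crank '[{"dp":[0,0,0.4],"angular":[0,0,0]},{"dp":[0,0,0.7],"angular":[0,0,0]},{"dp":[0,0,0.7],"angular":[0,0,0]},{"dp":[0,0,0],"angular":[0,0,0]}]'
python3 go.py .6085 .1035 .0485 90
```

```text
t: 20.5
tcp_pos: [0.4293, 0.1948, 0.0449]
tool_rot: [0.0, 1.0, 0.0, 0.0]
force: [-0.3, 0.7, -0.5]
finger_gap: 0.652
gripper_force: 0.0
t: 21.2
tcp_pos: [0.4294, 0.1951, 0.0454]
tool_rot: [0.0, 1.0, 0.0, 0.001]
force: [0.3, 0.3, 6.7]
finger_gap: 0.207
gripper_force: 29.5
t: 21.6
tcp_pos: [0.4302, 0.1954, 0.1011]
tool_rot: [-0.0, 1.0, 0.0, 0.003]
force: [0.3, 0.5, -1.2]
finger_gap: 0.208
gripper_force: 29.3
t 21.6 p [0.4302 0.1954 0.1011] th 90.0 z [ 0.005  0.001 -1.   ] F [ 0.3  0.5 -1.2] gap 0.208 gf 29.3
units [ 5.94 -3.06 -1.75] dth -0.0
```

```bash
python3 -m crank '[{"dp":[0.4,-0.2,0],"angular":[0,0,0]},{"dp":[0.7,-0.35,0],"angular":[0,0,0]},{"dp":[0.9,-0.45,0],"angular":[0,0,0]},{"dp":[0.9,-0.5,0],"angular":[0,0,0]},{"dp":[0.9,-0.5,0],"angular":[0,0,0]},{"dp":[0.9,-0.45,0],"angular":[0,0,0]},{"dp":[0.7,-0.35,0],"angular":[0,0,0]},{"dp":[0.4,-0.2,0],"angular":[0,0,0]},{"dp":[0.16,-0.06,-0.2],"angular":[0,0,0]},{"dp":[0,0,-0.5],"angular":[0,0,0]},{"dp":[0,0,-0.5],"angular":[0,0,0]},{"dp":[0,0,-0.2],"angular":[0,0,0]},{"dp":[0,0,0],"angular":[0,0,0]},{"dp":[0,0,0],"angular":[0,0,0]},{"dp":[0,0,0],"angular":[0,0,0]}]'
python3 go.py .6085 .1035 .0488 90
```

```text
t: 23.1
tcp_pos: [0.6078, 0.1034, 0.0571]
tool_rot: [-0.0, 1.0, -0.0, 0.0]
force: [0.4, -0.2, 0.6]
finger_gap: 0.21
gripper_force: 29.3
t 23.1 p [0.6078 0.1034 0.0571] th 90.0 z [ 0.001 -0.    -1.   ] F [ 0.4 -0.2  0.6] gap 0.21 gf 29.3
units [ 0.02  0.   -0.28] dth -0.0
```

```bash
python3 -m crank '[{"dp":[0.02,0,-0.12],"angular":[0,0,0]},{"dp":[0,0,-0.1],"angular":[0,0,0]},{"dp":[0,0,-0.05],"angular":[0,0,0]},{"dp":[0,0,0],"angular":[0,0,0]},{"dp":[0,0,0],"angular":[0,0,0]},{"dp":[0,0,0],"angular":[0,0,0]}]'
python3 -m crank '[{"dp":[0,0,0],"angular":[0,0,0]},{"dp":[0,0,0],"angular":[0,0,0]},{"dp":[0,0,0],"angular":[0,0,0]},{"dp":[0,0,0],"angular":[0,0,0]},{"dp":[0,0,0.5],"angular":[0,0,0]},{"dp":[0,0,0.9],"angular":[0,0,0]},{"dp":[0,0,1],"angular":[0,0,0]},{"dp":[0,0,0.6],"angular":[0,0,0]},{"dp":[0,0,0],"angular":[0,0,0]}]' 0.3
python3 go.py .4615 .2855 .02 84.8
python3 - <<'E'
from h import *
b=snap('scene');W=world(b)
m=(W[...,2]>.01)&(W[...,2]<.08)&(abs(W[...,0]-.608)<.03)&(abs(W[...,1]-.103)<.02)
print(m.sum()); 
for a,c in((.01,.03),(.03,.05),(.05,.08)):
    k=m&(W[...,2]>a)&(W[...,2]<c);print(k.sum(),np.median(W[k],0))
print(W[m][:,2].max())
E
```

```text
t: 23.7
tcp_pos: [0.6083, 0.1032, 0.0485]
tool_rot: [0.0, 1.0, -0.0, 0.0]
force: [0.5, -0.7, -0.2]
finger_gap: 0.208
gripper_force: 29.4
t: 24.6
tcp_pos: [0.6106, 0.1032, 0.1426]
tool_rot: [0.0, 1.0, -0.0, 0.004]
force: [-0.5, 0.5, 1.2]
finger_gap: 0.7
gripper_force: 0.0
t 24.6 p [0.6106 0.1032 0.1426] th 90.0 z [ 0.008 -0.    -1.   ] F [-0.5  0.5  1.2] gap 0.7 gf 0.0
units [-4.97  6.08 -4.09] dth -5.2
126
38 [0.60437411 0.09553499 0.02031383]
40 [0.60377181 0.09578835 0.04008833]
48 [0.60573228 0.09606394 0.06099434]
0.06895877544806484
```

```bash
python3 -m crank '[{"dp":[-0.3,0.4,0],"angular":[0,0,-0.6]},{"dp":[-0.6,0.7,0],"angular":[0,0,-0.8]},{"dp":[-0.8,1,0],"angular":[0,0,-0.8]},{"dp":[-0.8,1,0],"angular":[0,0,-0.8]},{"dp":[-0.8,1,0],"angular":[0,0,-0.8]},{"dp":[-0.8,1,-0.3],"angular":[0,0,-0.8]},{"dp":[-0.55,0.6,-0.6],"angular":[0,0,-0.6]},{"dp":[-0.32,0.38,-0.8],"angular":[0,0,0]},{"dp":[0,0,-0.5],"angular":[0,0,0]},{"dp":[0,0,0],"angular":[0,0,0]},{"dp":[0,0,0],"angular":[0,0,0]}]' 0
python3 go.py .4615 .2855 .028 84.8
python3 - <<'E'
from h import *
for n in('top','scene'):
    s=dict(np.load('/tmp/%s.npz'%n)) if n=='scene' else snap('top');W=world(s)
    h=cv2.cvtColor(s['image'],cv2.COLOR_BGR2HSV)
    m=(W[...,2]>.02)&(W[...,2]<.032)&(abs(W[...,0]-.46)<.06)&(abs(W[...,1]-.285)<.045)
    if m.sum()>5:print(n,m.sum(),W[m].mean(0).round(4),cv2.minAreaRect((W[m][:,:2]*1000).astype(np.float32)))
E
```

```text
t: 25.75
tcp_pos: [0.4587, 0.2853, 0.0718]
tool_rot: [0.046, 0.999, -0.0, -0.001]
force: [0.3, 0.9, -0.2]
finger_gap: 0.998
gripper_force: 0.0
t 25.75 p [0.4587 0.2853 0.0718] th 84.8 z [-0.002 -0.001 -1.   ] F [ 0.3  0.9 -0.2] gap 0.998 gf 0.0
units [ 0.09  0.01 -1.46] dth 0.0
top 188 [0.4454 0.2857 0.0242] ((461.6100158691406, 286.24359130859375), (37.30732727050781, 72.94766998291016), 86.79946899414062)
scene 133 [0.4588 0.2803 0.0226] ((459.1209411621094, 281.6797180175781), (38.602481842041016, 72.22688293457031), 83.44670867919922)
```

```bash
python3 -m crank '[{"dp":[0.09,0,-0.6],"angular":[0,0,0]},{"dp":[0,0,-0.5],"angular":[0,0,0]},{"dp":[0,0,-0.36],"angular":[0,0,0]},{"dp":[0,0,0],"angular":[0,0,0]}]' 0
python3 -m crank '[{"dp":[0,0,0],"angular":[0,0,0]},{"dp":[0,0,0],"angular":[0,0,0]},{"dp":[0,0,0],"angular":[0,0,0]},{"dp":[0,0,0],"angular":[0,0,0]},{"dp":[0,0,0],"angular":[0,0,0]},{"dp":[0,0,0],"angular":[0,0,0]},{"dp":[0,0,0],"angular":[0,0,0]}]' 1 40
python3 go.py
python3 -m crank '[{"dp":[0,0,0.3],"angular":[0,0,0]},{"dp":[0,0,0.6],"angular":[0,0,0]},{"dp":[0,0,0.6],"angular":[0,0,0]},{"dp":[0,0,0.6],"angular":[0,0,0]},{"dp":[0,0,0],"angular":[0,0,0]}]'
python3 go.py .6093 .1825 .032 0
python3 - <<'E'
from h import *
s=snap('scene');W=world(s)
h=cv2.cvtColor(s['image'],cv2.COLOR_BGR2HSV)
m=(cv2.inRange(h,(0,130,60),(8,255,255))>0)&(abs(W[...,0]-.46)<.07)&(abs(W[...,1]-.285)<.05)
print(m.sum(),np.nanpercentile(W[m],[3,50,97],axis=0).round(3))
E
```

```text
t: 26.2
tcp_pos: [0.4616, 0.285, 0.0281]
tool_rot: [0.046, 0.999, -0.0, -0.001]
force: [-0.3, 0.2, 0.2]
finger_gap: 1.001
gripper_force: 0.0
t: 26.9
tcp_pos: [0.4623, 0.2857, 0.0296]
tool_rot: [0.045, 0.999, 0.0, 0.001]
force: [-0.9, 0.9, 6.8]
finger_gap: 0.408
gripper_force: 41.4
t 26.9 p [0.4623 0.2857 0.0296] th 84.8 z [ 0.001  0.    -1.   ] F [-0.9  0.9  6.8] gap 0.408 gf 41.4
t: 27.4
tcp_pos: [0.4631, 0.2862, 0.0939]
tool_rot: [0.045, 0.999, 0.001, 0.002]
force: [0.3, 0.4, -1.5]
finger_gap: 0.41
gripper_force: 40.7
t 27.4 p [0.4631 0.2862 0.0939] th 84.8 z [ 0.005  0.002 -1.   ] F [ 0.3  0.4 -1.5] gap 0.41 gf 40.7
units [ 4.87 -3.46 -2.06] dth -84.8
152 [[0.424 0.266 0.068]
 [0.446 0.271 0.079]
 [0.494 0.299 0.088]]
```

```bash
python3 - <<'E'
from h import *
s=dict(np.load('/tmp/scene.npz'));b=s['image']
W=world(s);h=cv2.cvtColor(b,cv2.COLOR_BGR2HSV)
m=(cv2.inRange(h,(0,130,60),(8,255,255))>0)&(abs(W[...,0]-.46)<.07)&(abs(W[...,1]-.285)<.05)
P=W[m]
for a in np.arange(.42,.51,.012):
    k=(P[:,0]>a)&(P[:,0]<a+.012)
    if k.sum()>3:print(a.round(3),k.sum(),P[k][:,2].min().round(4),P[k][:,2].max().round(4))
cv2.imwrite('pics/s11.png',cv2.resize(b[100:200,150:260],None,fx=5,fy=5))
E
```

```text
0.42 40 0.0665 0.0877
0.432 28 0.0681 0.0879
0.444 29 0.0668 0.0883
0.456 8 0.0673 0.0719
0.468 16 0.0673 0.088
0.48 20 0.0685 0.0882
0.492 11 0.0678 0.0877
```

View pics/s11.png

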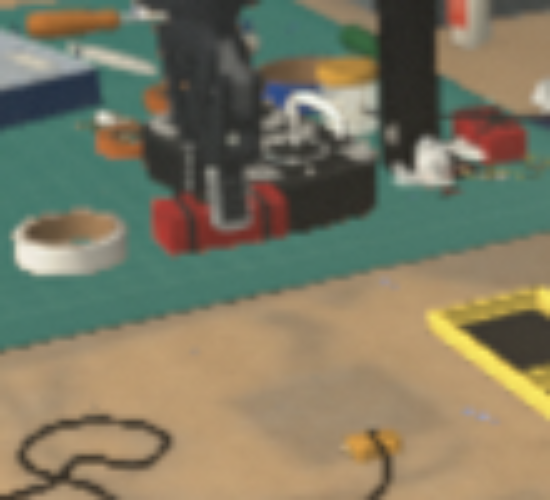

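The checker is gripped level across its waist at (222,215), with its underside parallel to the table. Carrying it to the yellow tray with the quarter turn.

```bash
python3 -m crank '[{"dp":[0.2,-0.14,0],"angular":[0,0,-4]},{"dp":[0.4,-0.28,0],"angular":[0,0,-7]},{"dp":[0.45,-0.3,0],"angular":[0,0,-8]},{"dp":[0.45,-0.32,0],"angular":[0,0,-8]},{"dp":[0.45,-0.32,0],"angular":[0,0,-8]},{"dp":[0.45,-0.32,0],"angular":[0,0,-8]},{"dp":[0.45,-0.32,0],"angular":[0,0,-8]},{"dp":[0.45,-0.32,0],"angular":[0,0,-8]},{"dp":[0.45,-0.32,0],"angular":[0,0,-8]},{"dp":[0.45,-0.32,0],"angular":[0,0,-8]},{"dp":[0.4,-0.3,0],"angular":[0,0,-6]},{"dp":[0.27,-0.2,0],"angular":[0,0,-3.8]},{"dp":[0,0,-0.4],"angular":[0,0,0]},{"dp":[0,0,-0.6],"angular":[0,0,0]},{"dp":[0,0,-0.4],"angular":[0,0,0]},{"dp":[0,0,0],"angular":[0,0,0]},{"dp":[0,0,0],"angular":[0,0,0]},{"dp":[0,0,0],"angular":[0,0,0]}]'
python3 go.py .6093 .1825 .0332 0
python3 - <<'E'
from h import *
s=snap('scene');W=world(s)
h=cv2.cvtColor(s['image'],cv2.COLOR_BGR2HSV)
m=(cv2.inRange(h,(0,130,60),(8,255,255))>0)&(abs(W[...,0]-.609)<.06)&(abs(W[...,1]-.182)<.06)
P=W[m];print(m.sum(),np.nanpercentile(P,[3,50,97],axis=0).round(3))
y=(cv2.inRange(h,(20,110,100),(35,255,255))>0)&(abs(W[...,0]-.609)<.07)&(abs(W[...,1]-.15)<.12)&(W[...,2]>.009)
print(cv2.minAreaRect((W[y][:,:2]*1000).astype(np.float32)))
E
```

```text
t: 29.25
tcp_pos: [0.6082, 0.1821, 0.0501]
tool_rot: [0.707, 0.707, 0.0, 0.0]
force: [-0.1, 0.3, -1.2]
finger_gap: 0.41
gripper_force: 40.6
t 29.25 p [0.6082 0.1821 0.0501] th 0.0 z [ 0.001  0.    -1.   ] F [-0.1  0.3 -1.2] gap 0.41 gf 40.6
units [ 0.04  0.01 -0.56] dth -0.0
175 [[0.577 0.143 0.022]
 [0.6   0.154 0.038]
 [0.655 0.205 0.11 ]]
((610.3733520507812, 153.41928100585938), (164.29476928710938, 84.59593963623047), 89.550048828125)
```

```bash
python3 -m crank '[{"dp":[0.04,0,-0.2],"angular":[0,0,0]},{"dp":[0,0,-0.18],"angular":[0,0,0]},{"dp":[0,0,-0.1],"angular":[0,0,0]},{"dp":[0,0,-0.07],"angular":[0,0,0]},{"dp":[0,0,0],"angular":[0,0,0]},{"dp":[0,0,0],"angular":[0,0,0]}]'
python3 go.py
python3 -m crank '[{"dp":[0,0,0],"angular":[0,0,0]},{"dp":[0,0,0],"angular":[0,0,0]},{"dp":[0,0,0],"angular":[0,0,0]},{"dp":[0,0,0],"angular":[0,0,0]},{"dp":[0,0,0.4],"angular":[0,0,0]},{"dp":[0,0,0.8],"angular":[0,0,0]},{"dp":[0,0,1],"angular":[0,0,0]},{"dp":[0,0,1],"angular":[0,0,0]},{"dp":[0,0,0.8],"angular":[0,0,0]}]' 0.25
python3 -m crank '[{"dp":[-0.4,0.5,0.3],"angular":[0,0,0]},{"dp":[-0.7,0.9,0.3],"angular":[0,0,0]},{"dp":[-0.7,1,0.3],"angular":[0,0,0]},{"dp":[-0.7,1,0],"angular":[0,0,0]},{"dp":[-0.7,1,0],"angular":[0,0,0]},{"dp":[-0.7,1,0],"angular":[0,0,0]},{"dp":[-0.7,1,0],"angular":[0,0,0]},{"dp":[-0.5,1,0],"angular":[0,0,0]},{"dp":[-0.3,1,0],"angular":[0,0,0]},{"dp":[0,0.5,0],"angular":[0,0,0]},{"dp":[0,0,0],"angular":[0,0,0]},{"dp":[0,0,0],"angular":[0,0,0]}]'
cat > f.py <<'E'
from h import *
s=snap('top','final.png');W=world(s)
def d(n,x,y,r,lo,hi):
    m=(abs(W[...,0]-x)<r)&(abs(W[...,1]-y)<r)&(W[...,2]>lo)&(W[...,2]<hi);q=W[m]
    if len(q)<4:print(n,'none',len(q));return
    c,z,a=cv2.minAreaRect((q[:,:2]*1000).astype(np.float32));print(n,len(q),q.mean(0).round(4),np.round(c,1),np.round(z,1),round(a,1))
d('checker',.609,.1825,.05,.018,.04);d('blue',.608,.103,.03,.055,.08);d('red',.578,-.07,.03,.055,.08)
d('jar',.595,-.147,.04,.08,.11);d('grey',.427,-.195,.03,.055,.08);d('supply',.588,-.304,.06,.034,.06);d('bigjar',.354,-.09,.04,.06,.08);d('pink',.341,-.21,.04,.034,.05)
E
python3 f.py
```

```text
t: 29.9
tcp_pos: [0.6091, 0.1818, 0.0332]
tool_rot: [0.707, 0.707, 0.0, -0.0]
force: [-0.9, 0.0, -1.0]
finger_gap: 0.411
gripper_force: 40.6
t 29.9 p [0.6091 0.1818 0.0332] th -0.0 z [ 0.  0. -1.] F [-0.9  0.  -1. ] gap 0.411 gf 40.6
t: 30.8
tcp_pos: [0.6097, 0.1819, 0.156]
tool_rot: [0.707, 0.707, 0.001, 0.001]
force: [0.2, 0.5, -0.5]
finger_gap: 0.751
gripper_force: 0.0
t: 32.0
tcp_pos: [0.4469, 0.4481, 0.1798]
tool_rot: [0.707, 0.707, -0.001, 0.0]
force: [0.0, -0.2, 0.3]
finger_gap: 0.747
gripper_force: 0.0
checker 372 [0.6081 0.1848 0.027 ] [609.5 184.9] [73.7 38.2] 89.9
blue 46 [0.607  0.1024 0.0666] [606.9 102.6] [16.  18.1] 3.1
red 46 [ 0.5768 -0.0697  0.0673] [577.7 -70. ] [17.9 17.3] 30.8
jar 275 [ 0.5937 -0.1457  0.0945] [ 595.1 -146.1] [45.9 46.5] 59.6
grey 44 [ 0.4274 -0.195   0.0649] [ 427.2 -195.5] [15.9 16.5] 4.5
supply 817 [ 0.5871 -0.304   0.0407] [ 587.7 -304.4] [99.7 62.7] 3.6
bigjar 487 [ 0.3538 -0.0908  0.0685] [353.1 -90.9] [58.5 60.1] 89.6
pink 329 [ 0.3431 -0.2142  0.0399] [ 343.  -213.9] [50.2 50.9] 45.1
```

```bash
python3 -c "
from station import order
print(order.sign_off())"
```

```text
the job is handed in; nothing more can be done
None
```

Both kits are made up as asked and the job is handed in at about 32 s on the robot clock; the last depth check put every part within about 2.5 mm of where I aimed it, with the grey cell and power supply not moved.

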